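# Set the camera boom over the green cup

### The arm

A 6-joint arm with a two-finger parallel gripper is mounted at the origin on the work surface. World frame = base frame: x ahead of the robot, y to its left, z up, the work surface at z = 0. Lengths are in m, angles in rad, forces in N, time in s.
With the tool pointing down it reaches from about 0.35 to 0.775 m from the base axis. Payload 7.3 kg.
Tool frame: the origin (TCP) lies at the very end of the fingers, on their centre line; the grasp point (between the pads) lies 19 mm behind it; z points along the fingers, x is the direction in which the jaws open and shut, and the axes are right-handed (so a half turn about z gives the same grasp; the last joint's range is limited). The gripper opens to 92 mm and grips with 3 to 60 N. Pads are 19 mm wide; open, the fingers measure 130 mm over their backs; the gripper's body (75 mm by 190 mm) begins 47 mm behind the grasp point.
Start: joints at [1.016, 0.342, 1.524, -0, 1.275, -0.146], TCP at [0.209, 0.482, 0.227] pointing down, gripper open.
Joint ranges: [-2.53, 2.53], [-0.77, 2.02], [0.04, 2.7], [-1, 4.14], [0.28, 2.66], [-3.11, 3.11]. Speed limits (rad/s): [2.57, 2.57, 3.14, 3.14, 3.14, 3.14].

### API

Orientations are given as [roll, pitch, yaw] about the fixed x, y, z axes, in that order (R = Rz(yaw) Ry(pitch) Rx(roll)).
In Python, from cell import robot, read_camera, nets gives the robot as it stands. The module is installed in compiled form; this text tells all that it offers.
- The arm moves only by the tool carry_out, never from a script. Its arguments are lists of equal length, an entry for each row: "translation": the shift along the tool's x, y, z in m, a list of three; "turn": the turn, a rotation vector about the tool's x, y, z in rad, a list of three; "gripper": the gripper's target within -1 to 1 (shut at 1, half-way at 0, fully open at -1). A call has 1 to 10 rows; each row shifts and turns the commanded pose from where the row before left it, along the tool's axes as they then stand; what a row does not reach is not made up. A row lasts 1/10 s, in which the tool goes at most 50 mm and 8.59 degrees, less where a joint would pass 70% of its speed; a pose out of reach is approached as far as the arm can. A call with a gripper value outside its range is refused whole. The fingers move at their own pace and stop on an object; "squeeze" is the grip in N (left out, the last holds). Time passes only in rows, so rows that do not move let the fingers close. It gives the time, the measured TCP pose, the force and the opening at its end, in the units of the state.
- robot.observe(): the state, without advancing time (a new reading comes with each control period).
- read_camera(name): name is "scene" or "top"; returns a dict with "img" (420x560x3 uint8, red, green, blue), "fx", "fy", "cx", "cy" (pixels), "distortion" ([k1, k2, p1, p2, k3] as OpenCV has them; the pictures are not rectified), "world_from_camera" (4x4, takes a point from camera to world coordinates). Camera axes: x right, y down, z forward; pixel columns grow to the right and rows downward; lengths in m; the calibration is good to about 2 mm. A picture is of the moment at which its call begins. There is no depth.
- robot.hand_in(): hands the job in, once; it reports no verdict.
Trained networks look in a picture, given as the dict that the camera call returned (one of the last four; its "shot" number tells which), for a name from the list of things; names that differ only in an ending like _2 or _b are one class to them, and where a whole thing is asked for, a point or a joint stands for the part that bears it (a point fixed in the world has none). Each returns a list of dicts, best first, with "score" (0 to 1); they miss things now and then, are a little off and sometimes report something else, mostly with a low value. They report only what shows in the picture. A call takes as long as a camera call. They do not tell look-alikes from the thing itself.
- nets.regions_of(picture, name): "region" (420x560 bool, what is visible of it) and "pixel" ([column, row] in pixels, amid what is visible of it).
- nets.tip_of(picture, name): "pixel" ([column, row] in pixels: a listed point, or the origin of a listed thing).
The state is a dict: "time": time; "qpos": joint angles; "qvel": joint speeds; "joint_efforts": joint torques, N m; "tool_pos": TCP position; "tool_rot": TCP orientation; "contact_force": force on the tool from outside, world axes, zero at the start; "torque": the same for the moment, N m; "opening": finger opening in m.
Only numpy, scipy, OpenCV 4.12 (cv2) and the standard library are available. Lean on these libraries where they do the work, as an engineer would, in place of code of your own. Each camera call takes 0.05 s, during which the arm holds its last target. There are 200 camera calls.

### The job

The little camera that films the pouring must hang over the green cup: press the orange spring button of its telescopic boom, slide the boom in or out as needed, and let the button pop up fully through the hole that puts the camera over that cup. Go gently: do not force the button against its stop or a hole's edge with more than 30 N, and do not disturb the cups, the jug or the tamper.

Things in the scene. Friction and masses are not known exactly. Their poses are not given: they have to be found in the camera images.
- stand: Camera stand fixed to the table: dark foot, column, and on it a level black outer tube 240 mm long (120 mm each way), 40 mm wide, flat top at 190 mm height. Origin on the table under the middle hole; x along the tube outward (to the camera), z up. A 14 mm slot runs along the 4 mm top wall. Only the button and the blue catch plates (1.5 mm) stand above the tube's top.
- hole_mid (a point): Centre of the 24 mm middle hole, level with the tube's top face; the button is locked here at the start. Two blue catch plates, 71 mm long, are clamped on the tube, one inward and one outward; each has a 24 mm hole like the middle one. Each plate may be shifted: its hole lies 47 to 71 mm from the middle hole, to be found by sliding (or seen); no reading gives it.
- button_top (a point): Centre of the flat top of the orange button's stem, moving with it; axes as the stand's. The stem is a 12 mm round pin, 20 mm tall, on a 21 mm round shoulder. With the button up, its top is 24 mm (the shoulder's top 4 mm) above the tube's top face; pressed 8 mm or more, the shoulder is under the tube's wall and the boom can slide, the stem running in the slot.
- button (a joint): How far the button is pressed, m: 0 fully up (popped through a hole), 0.008 shoulder just under the wall, 0.0115 its stop. The spring pushes back with 5 N when up, 9 N at the stop.
- boom (a joint): Slide of the inner tube with camera and button, m: 0 at the middle hole, +0.047 to +0.071 at the outer catch plate's hole, -0.047 to -0.071 at the inner one's, ends at +-0.085. Grows outward. Sliding takes 2 to 6 N.
- lens (a point): Lens under the small black camera that hangs from the outer end of the boom, 205 mm outward of the button, 101 mm above the table, moving with the boom.
- cup_green_mid (a point): Centre, half-way up, of the green cup (76 mm wide, 62 mm tall, loose). It stands under where the lens comes (roughly, within 20 mm) with the button in either the inner or the outer catch plate's hole; the white cup stands at the other place.
- cup_white_mid (a point): Centre, half-way up, of the white cup, same size.
- jug_mid (a point): Centre, half-way up, of the steel milk jug, 80 mm wide, 100 mm tall, loose, beside the stand.
- tamper_mid (a point): About half-way up the dark steel coffee tamper, 58 mm wide, 85 mm tall, loose, beside the stand.
- shoulder: The button's 21 mm round shoulder; origin on its axis, level with the tube's top face while up. More than 4 mm off a hole, the spring holds it up against the wall's underside even when let go: the stem still stands 16 mm out and can be pushed sideways. Over a hole (within about 1.5 mm, if not held down) it pops up by itself and locks the boom with about 1 mm play.
There are look-alikes about, which are no part of the job. Of the things that look like the part that bears cup_green_mid, the middle-sized one is meant.

How it is judged:
On the way, in this order (a step that is already met when the one before it is completed fails the run):
1. the button is pressed and the boom slid off the middle hole, the button under the wall (value of joint button above 0.0065 m and (value of joint boom above 0.008 m or value of joint boom below -0.008 m)), for 0.1 s.
2. the button has popped up fully through the hole that puts the lens over the green cup (value of joint button below 0.002 m and horizontal distance between lens and cup_green_mid below 0.025 m), for 0.2 s.
At the end, for the whole second after the job is handed in: The button is up through the hole that puts the camera over the green cup (pressed less than 2 mm), the lens within 25 mm of the green cup's centre seen from above, the boom at rest, and cups, jug and tamper within 10 mm of where they stood (all of step 2 and velocity of joint boom between -0.005 and 0.005 m/s and distance of each of cup_green_mid, cup_white_mid, jug_mid, tamper_mid from where it was at the start of the episode below 0.01 m); the robot touches nothing.
It fails at once if the button is forced against its stop or the edge of a hole with more than 30 N (not counted while the fingers touch the shoulder itself) (contact force between shoulder and anything else above 30 N and contact force between shoulder and the fingers below 0.5 N).
It fails at once if a cup, the jug or the tamper is moved by more than 10 mm (distance of any of cup_green_mid, cup_white_mid, jug_mid, tamper_mid from where it was at the start of the episode above 0.01 m).
It also fails if it takes over 40 s, if anything falls off the work surface, if the arm or the gripper's body presses on something with over 40 N, if the wrist force passes 120 N, or if a joint passes its speed limit or range.

## Working session

There is one attempt and no reset: what is moved stays moved. The work goes in short steps, Python scripts to look and compute and a tool call to move; the robot and the scene stay as the last step left them, time stands still between calls to the robot, and variables do not carry over. Pictures are saved under pics/ and viewed, about 8 in all and at most 12, crops included, and the job is handed in when it is done.

Besides the shell and the picture viewer there is one more tool, called after "Call:" as name(argument=value, ...), one argument or row to a line, values as JSON. carry_out: Moves the arm, as the interface text tells. Its arguments: {"type":"object","properties":{"translation":{"type":"array","items":{"type":"array","items":{"type":"number"}}},"turn":{"type":"array","items":{"type":"array","items":{"type":"number"}}},"gripper":{"type":"array","items":{"type":"number"}},"squeeze":{"type":"number"}},"required":["translation","turn","gripper"]}

```bash
mkdir -p pics
cat > h.py <<'E'
import numpy as np, cv2
from cell import robot, read_camera, nets
def ray(p,px):
    K=np.array([[p['fx'],0,p['cx']],[0,p['fy'],p['cy']],[0,0,1]])
    u=cv2.undistortPoints(np.array([[px]],float),K,np.array(p['distortion']))[0,0]
    T=np.array(p['world_from_camera']); return T[:3,3],T[:3,:3]@np.r_[u,1]
def at_z(p,px,z):
    o,d=ray(p,px); return o+d*(z-o[2])/d[2]
def proj(p,X):
    K=np.array([[p['fx'],0,p['cx']],[0,p['fy'],p['cy']],[0,0,1]])
    T=np.linalg.inv(np.array(p['world_from_camera']))
    return cv2.projectPoints(np.array(X,float).reshape(-1,1,3),cv2.Rodrigues(T[:3,:3])[0],T[:3,3],K,np.array(p['distortion']))[0].reshape(-1,2)
def tri(p1,a,p2,b):
    A=[];B=[]
    (o1,d1),(o2,d2)=ray(p1,a),ray(p2,b)
    M=np.zeros((3,3));v=np.zeros(3)
    for o,d in((o1,d1),(o2,d2)):
        d=d/np.linalg.norm(d);P=np.eye(3)-np.outer(d,d);M+=P;v+=P@o
    return np.linalg.solve(M,v)
def save(p,n,scale=1,crop=None):
    im=p['img'][:,:,::-1]
    if crop: im=im[crop[1]:crop[3],crop[0]:crop[2]]
    cv2.imwrite('pics/'+n,cv2.resize(im,None,fx=scale,fy=scale,interpolation=cv2.INTER_CUBIC))
E
python3 - <<'E'
from h import *
np.set_printoptions(precision=4,suppress=True)
s=robot.observe();print({k:s[k] for k in('time','tool_pos','tool_rot','contact_force','opening')})
for n in('scene','top'):
    p=read_camera(n);save(p,n+'0.png',1.4);print(n,p['world_from_camera'][:3,3])
    hs={'button_top':.214,'hole_mid':.19,'lens':.101,'cup_green_mid':.031,'cup_white_mid':.031,'jug_mid':.05,'tamper_mid':.042,'stand':0,'shoulder':.19}
    for k in hs:
        print(k,[(np.round(r['pixel'],1),round(r['score'],2),at_z(p,r['pixel'],hs[k])[:2]) for r in nets.tip_of(p,k)[:4]])
E
```

```text
{'time': 0.0, 'tool_pos': array([0.2085, 0.4814, 0.226 ]), 'tool_rot': array([-3.1414,  0.0015,  1.162 ]), 'contact_force': array([-0.0916,  0.6499, -0.5718]), 'opening': 0.09212381398425364}
scene [ 1.2518 -0.0052  0.5673]
button_top [(array([202. , 187.7]), 0.58, array([ 0.5758, -0.0462])), (array([200. , 195.9]), 0.24, array([ 0.608 , -0.0499]))]
hole_mid [(array([199.4, 196.1]), 0.57, array([ 0.5649, -0.0541]))]
lens [(array([299.5, 222.5]), 0.93, array([0.5629, 0.1515])), (array([197.3, 195.4]), 0.42, array([ 0.3983, -0.0708]))]
cup_green_mid [(array([270.7, 246.8]), 0.83, array([0.5462, 0.089 ])), (array([261.9, 216.5]), 0.68, array([0.4145, 0.0859])), (array([267.4, 284.2]), 0.64, array([0.6688, 0.0638]))]
cup_white_mid [(array([326.1, 244.6]), 0.8, array([0.561 , 0.2158]))]
jug_mid [(array([201.6, 315.5]), 0.75, array([ 0.7506, -0.0661])), (array([299.3, 222.3]), 0.51, array([0.4866, 0.1684]))]
tamper_mid [(array([211.1, 223.1]), 0.79, array([ 0.4388, -0.0435])), (array([270.9, 250. ]), 0.39, array([0.5724, 0.0858]))]
stand [(array([212.8, 267.8]), 0.68, array([ 0.5602, -0.0465])), (array([200.9, 313.8]), 0.35, array([ 0.6974, -0.0734]))]
shoulder [(array([199.2, 196.1]), 0.53, array([ 0.5648, -0.0545]))]
top [0.3883 0.0756 1.155 ]
button_top []
hole_mid [(array([340.9, 227.1]), 0.67, array([ 0.5672, -0.0571]))]
lens [(array([238.7, 227. ]), 0.71, array([0.5611, 0.1522]))]
cup_green_mid [(array([260.7, 291. ]), 0.91, array([0.4318, 0.0911])), (array([280. , 184.5]), 0.9, array([0.6838, 0.0718])), (array([264.9, 231.8]), 0.61, array([0.5677, 0.0956]))]
cup_white_mid [(array([215. , 224.8]), 0.57, array([0.5721, 0.2126]))]
jug_mid [(array([341.4, 161.8]), 0.87, array([ 0.7486, -0.0666]))]
tamper_mid [(array([326.2, 296.2]), 0.58, array([ 0.4348, -0.0561]))]
stand [(array([327.9, 241.6]), 0.55, array([ 0.5645, -0.0549]))]
shoulder [(array([342.1, 230.6]), 0.41, array([ 0.5604, -0.06  ]))]
```

View pics/scene0.png

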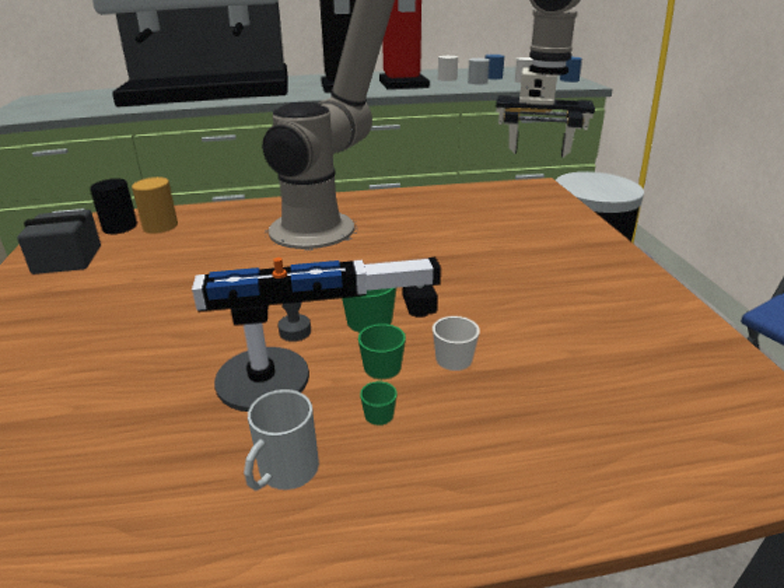

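View pics/top0.png

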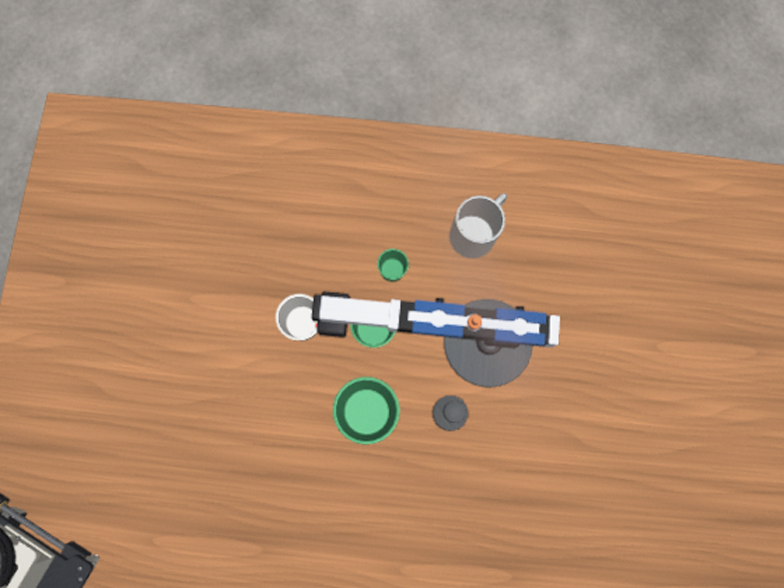

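The scene picture shows three green cups: large at (264,220), middle at (273,250) and small at (271,288), in net pixels. The orange button is at (200,190). In the top view the middle cup is under the boom, inward of the lens, so the inner plate's hole (371,233) is wanted. I'll check this in a close crop and measure.

Run:
```python
from h import *
np.set_printoptions(precision=4,suppress=True)
p=read_camera('top');save(p,'crop1.png',4,(210,190,405,270))
q=read_camera('scene');save(q,'crop2.png',4,(130,165,330,285))
def cen(p,box,f):
    h=cv2.cvtColor(p['img'],cv2.COLOR_RGB2HSV).astype(int);m=f(h);z=np.zeros_like(m);x0,y0,x1,y1=box;z[y0:y1,x0:x1]=m[y0:y1,x0:x1]
    ys,xs=np.nonzero(z);print(len(xs),[xs.min(),xs.max(),ys.min(),ys.max()]);return np.array([xs.mean(),ys.mean()])
org=lambda h:(h[...,0]<16)&(h[...,1]>180)&(h[...,2]>120)
for pp,b in((p,(325,215,355,245)),(q,(190,180,212,202))):
    c=cen(pp,b,org);print('orange',c,at_z(pp,c,.207),at_z(pp,c,.214))
# plates (blue)
h=cv2.cvtColor(p['img'],cv2.COLOR_RGB2HSV).astype(int)
m=((h[...,0]>100)&(h[...,0]<125)&(h[...,1]>120)).astype(np.uint8)
n,l,st,ce=cv2.connectedComponentsWithStats(m)
for i in range(1,n):
    if st[i,4]>60: print('blue',st[i],ce[i],at_z(p,ce[i],.1915))
for r in nets.regions_of(p,'cup_green_mid')[:4]:
    print(r['score'],r['pixel'],r['region'].sum())
```

```text
Traceback (most recent call last):
ValueError: zero-size array to reduction operation minimum which has no identity
```

View pics/crop1.png

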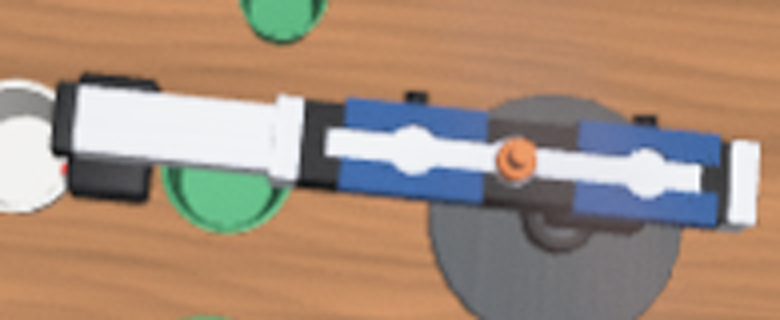

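View pics/crop2.png

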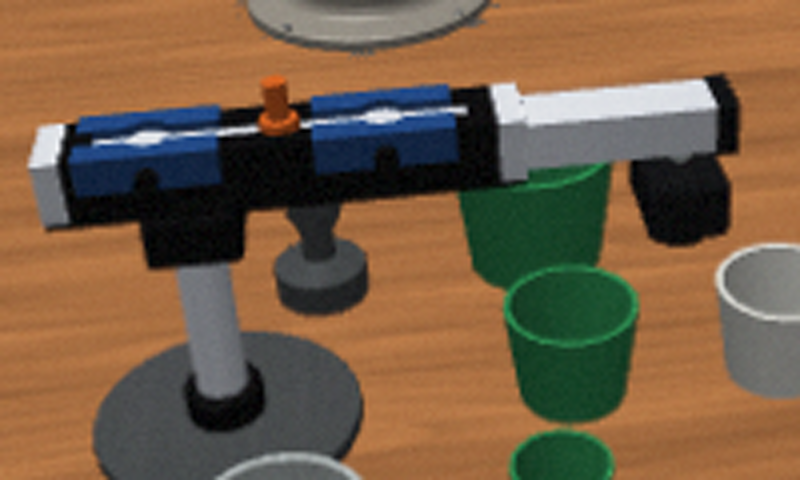

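The crops confirm it: the middle-sized green cup is beside and inward of the lens, and the white cup is outward. In the top image the inner hole is at about (371.3,233.3), the outer hole at (313.3,227.5) and the button's shoulder at (339.3,230.5). In the scene image the stem top is at (198.3,184.8).

Run:
```python
from h import *
np.set_printoptions(precision=4,suppress=True)
p=read_camera('top');q=read_camera('scene')
for n,a,b,z in(('inner',(371.25,233.25),(167,199.25),.1915),('outer',(313.25,227.5),(225.75,194),.1915),('shoulder',(339.25,230.5),(199.75,195.25),.193)):
    print(n,at_z(p,a,z),at_z(q,b,z),tri(p,a,q,b))
b=(339.7,229.)
print('stemtop',at_z(p,b,.214),at_z(q,(198.4,185),.214),tri(p,b,q,(198.4,185)))
for n,pp in(('top',p),('scene',q)):
    for y in np.arange(-.0,.01,.1): pass
s=robot.observe();print(s['tool_pos'],s['tool_rot'],s['qpos'])
# orange in images
for pp in(p,q):
    R=pp['img'].astype(int);m=(R[...,0]>R[...,1]*1.7)&(R[...,2]<R[...,1]*1.0)&(R[...,0]>130)
    c=(339,230) if pp is p else (199,190)
    sub=R[c[1]-9:c[1]+10,c[0]-8:c[0]+9]
    h=cv2.cvtColor(sub.astype(np.uint8),cv2.COLOR_RGB2HSV);m=(h[...,1]>150)&(h[...,0]<20)
    ys,xs=np.nonzero(m);print(m.sum(),xs.mean()+c[0]-8,ys.mean()+c[1]-9,'\n',m.astype(int))
```

```text
inner [ 0.5607 -0.1181  0.1915] [ 0.5682 -0.1176  0.1915] [ 0.5614 -0.1188  0.1878]
outer [ 0.5605 -0.002   0.1915] [ 0.569  -0.0016  0.1915] [ 0.5613 -0.002   0.1873]
shoulder [ 0.5595 -0.0539  0.193 ] [ 0.567 -0.053  0.193] [ 0.5601 -0.0539  0.1893]
stemtop [ 0.5588 -0.0517  0.214 ] [ 0.5631 -0.0533  0.214 ] [ 0.5592 -0.0528  0.2119]
[0.2087 0.4818 0.2267] [ 3.1416 -0.0002  1.162 ] [ 1.016   0.342   1.5241 -0.      1.2754 -0.146 ]
9 336.3333333333333 231.44444444444446 
 [[0 0 0 0 0 0 0 0 0 0 0 0 0 0 0 0 0]
 [0 0 0 0 0 0 0 0 0 0 0 0 0 0 0 0 0]
 [0 0 0 0 0 0 0 0 0 0 0 0 0 0 0 0 0]
 [0 0 0 0 0 0 0 0 0 0 0 0 0 0 0 0 0]
 [0 0 0 0 0 0 0 0 0 0 0 0 0 0 0 0 0]
 [0 0 0 0 0 0 0 0 0 0 0 0 0 0 0 0 0]
 [0 0 0 0 0 0 0 0 0 0 0 0 0 0 0 0 0]
 [0 0 0 0 0 1 0 0 0 0 0 0 0 0 0 0 0]
 [0 0 0 0 0 0 0 0 0 0 0 0 0 0 0 0 0]
 [0 0 0 0 1 1 0 0 0 0 0 0 0 0 0 0 0]
 [0 0 0 0 1 0 0 0 0 0 0 0 0 0 0 0 0]
 [0 0 0 0 0 1 1 0 0 0 0 0 0 0 0 0 0]
 [0 0 0 0 0 1 1 0 0 0 0 0 0 0 0 0 0]
 [0 0 0 0 0 0 0 0 1 0 0 0 0 0 0 0 0]
 [0 0 0 0 0 0 0 0 0 0 0 0 0 0 0 0 0]
 [0 0 0 0 0 0 0 0 0 0 0 0 0 0 0 0 0]
 [0 0 0 0 0 0 0 0 0 0 0 0 0 0 0 0 0]
 [0 0 0 0 0 0 0 0 0 0 0 0 0 0 0 0 0]
 [0 0 0 0 0 0 0 0 0 0 0 0 0 0 0 0 0]]
242 198.8512396694215 188.2520661157025 
 [[1 1 1 1 1 1 1 1 1 1 1 1 1 1 1 1 1]
 [1 1 1 1 1 1 1 1 1 1 1 1 1 1 1 1 1]
 [1 1 1 1 1 1 1 1 1 1 1 1 1 1 1 1 1]
 [1 1 1 1 1 1 1 1 1 1 1 1 1 1 1 1 1]
 [1 1 1 1 1 1 1 1 1 1 1 1 1 1 1 1 1]
 [1 1 1 1 1 1 1 1 1 1 1 1 1 1 1 1 1]
 [1 1 1 1 1 1 1 1 1 1 1 1 1 1 1 1 1]
 [1 1 1 1 1 1 1 1 1 1 1 1 1 1 1 1 1]
 [1 1 1 1 1 1 1 1 1 1 1 1 1 1 1 1 0]
 [1 1 1 1 1 1 1 1 1 1 1 1 1 0 0 0 0]
 [1 1 1 0 0 1 1 1 1 1 1 1 0 0 0 0 0]
 [0 0 0 0 0 1 1 1 1 1 1 1 1 0 0 0 0]
 [0 0 0 0 1 1 1 1 1 1 1 1 1 1 0 0 0]
 [0 0 0 1 1 1 1 1 1 1 1 1 1 1 0 0 0]
 [0 0 0 1 1 1 1 1 1 1 1 1 1 1 0 0 0]
 [0 0 0 0 1 1 1 1 1 1 1 1 1 1 0 0 0]
 [0 0 0 0 1 1 1 1 1 1 1 1 1 1 0 0 0]
 [0 0 0 0 0 1 1 1 1 1 1 1 0 0 0 0 0]
 [0 0 0 0 0 0 0 0 0 0 0 0 0 0 0 0 0]]
```

Inner hole about 65 mm inward, tube along world y. Plan: grip the stem lightly with the jaws along y, press it, slide it off the middle hole, release it, then nudge it inward until it pops.

Call:
carry_out(
  translation=[
    [0,0,-0.012],
    [0,0,-0.012],
    [0,0,-0.012],
    [0,0,-0.012],
    [-0.03,0.02,0],
    [-0.03,0.02,0],
    [-0.03,0.02,0],
    [-0.03,0.02,0],
    [-0.03,0.02,0],
    [-0.03,0.02,0],
  ],
  turn=[
    [0,0,-0.102],
    [0,0,-0.102],
    [0,0,-0.102],
    [0,0,-0.103],
    [0,0,0],
    [0,0,0],
    [0,0,0],
    [0,0,0],
    [0,0,0],
    [0,0,0],
  ],
  gripper=[0.4,0.4,0.4,0.4,0.4,0.4,0.4,0.4,0.4,0.4],
  squeeze=12,
)

```text
time: 2.2
tool_pos: [0.3293, 0.3005, 0.2749]
tool_rot: [3.141, -0.0, 1.571]
contact_force: [0.9, 0.5, 0.1]
opening: 0.0279
```

Call:
carry_out(
  translation=[
    [-0.035,0.023,0],
    [-0.035,0.023,0],
    [-0.035,0.023,0],
    [-0.035,0.023,0],
    [-0.035,0.023,0],
    [-0.035,0.023,0],
    [-0.035,0.023,0],
    [-0.035,0.023,0],
    [-0.035,0.023,0],
    [0,0,0],
  ],
  turn=[
    [0,0,0],
    [0,0,0],
    [0,0,0],
    [0,0,0],
    [0,0,0],
    [0,0,0],
    [0,0,0],
    [0,0,0],
    [0,0,0],
    [0,0,0],
  ],
  gripper=[0.4,0.4,0.4,0.4,0.4,0.4,0.4,0.4,0.4,0.4],
)

```text
time: 3.2
tool_pos: [0.5377, -0.0173, 0.2739]
tool_rot: [3.141, 0.001, 1.566]
contact_force: [0.6, -0.3, -0.8]
opening: 0.0277
```

Call:
carry_out(
  translation=[
    [-0.018,0.011,0],
    [-0.018,0.011,0],
    [0,0,0.016],
    [0,0,0.016],
    [0,0,0.015],
    [0,0,0],
  ],
  turn=[
    [0,0,0],
    [0,0,0],
    [0,0,0],
    [0,0,0],
    [0,0,0],
    [0,0,0],
  ],
  gripper=[0.4,0.4,0.4,0.4,0.4,0.4],
)

```text
time: 3.8
tool_pos: [0.5564, -0.0483, 0.2258]
tool_rot: [-3.137, -0.001, 1.571]
contact_force: [0.2, 0.7, 0.5]
opening: 0.0277
```

Run:
```python
from h import *
np.set_printoptions(precision=4,suppress=True)
q=read_camera('scene');save(q,'crop3.png',6,(140,130,260,225))
s=robot.observe();print(s['time'],s['tool_pos'],s['tool_rot'],s['contact_force'],s['opening']);print(proj(q,s['tool_pos']))
```

```text
3.85 [ 0.5571 -0.0485  0.2272] [-3.1396 -0.0007  1.5715] [-0.27    0.7169 -0.4746] 0.027691543134513295
[[200.104 177.462]]
```

View pics/crop3.png

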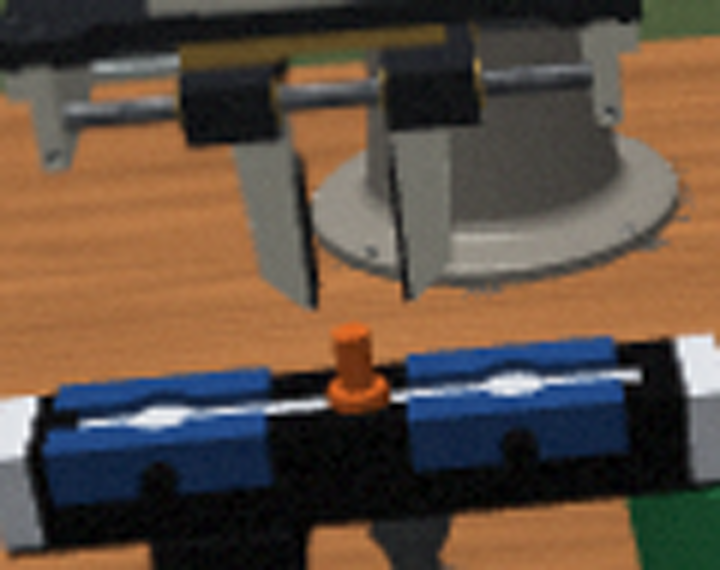

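Call:
carry_out(
  translation=[
    [-0.0035,0.0025,0],
    [0,0,0.006],
    [0,0,0.006],
    [0,0,0.005],
    [0,0,0.005],
    [0,0,0],
  ],
  turn=[
    [0,0,0],
    [0,0,0],
    [0,0,0],
    [0,0,0],
    [0,0,0],
    [0,0,0],
  ],
  gripper=[0.4,0.4,0.4,0.4,0.4,0.4],
)

```text
time: 4.45
tool_pos: [0.5598, -0.0526, 0.2048]
tool_rot: [-3.14, -0.0, 1.571]
contact_force: [0.4, 0.8, -0.3]
opening: 0.0272
```

Call:
carry_out(
  translation=[
    [0,0,0],
    [0,0,0],
    [0,0,0],
    [0,0,0],
    [0,0,0],
  ],
  turn=[
    [0,0,0],
    [0,0,0],
    [0,0,0],
    [0,0,0],
    [0,0,0],
  ],
  gripper=[0.6,0.65,0.7,0.75,0.8],
  squeeze=10,
)

```text
time: 4.95
tool_pos: [0.5604, -0.0529, 0.2059]
tool_rot: [3.141, 0.0, 1.571]
contact_force: [-0.1, -1.6, 0.2]
opening: 0.0117
```

Call:
carry_out(
  translation=[
    [0,0,0],
    [0,0,0],
    [0,0,0],
  ],
  turn=[
    [0,0,0],
    [0,0,0],
    [0,0,0],
  ],
  gripper=[1,1,1],
  squeeze=25,
)

```text
time: 5.25
tool_pos: [0.5604, -0.0528, 0.2059]
tool_rot: [3.141, 0.0, 1.571]
contact_force: [0.5, -1.3, 2.3]
opening: 0.0103
```

Call:
carry_out(
  translation=[
    [0,0,0.001],
    [0,0,0.001],
    [0,0,0.001],
    [0,0,0],
  ],
  turn=[
    [0,0,0],
    [0,0,0],
    [0,0,0],
    [0,0,0],
  ],
  gripper=[1,1,1,1],
)

```text
time: 5.65
tool_pos: [0.5604, -0.0528, 0.2031]
tool_rot: [3.141, 0.0, 1.571]
contact_force: [-1.2, -1.6, 6.6]
opening: 0.0106
```

Call:
carry_out(
  translation=[
    [0,0,0.001],
    [0,0,0.001],
    [0,0,0.001],
    [0,0,0.001],
    [0,0,0.001],
    [0,0,0.001],
    [0,0,0],
  ],
  turn=[
    [0,0,0],
    [0,0,0],
    [0,0,0],
    [0,0,0],
    [0,0,0],
    [0,0,0],
    [0,0,0],
  ],
  gripper=[1,1,1,1,1,1,1],
)

```text
time: 6.35
tool_pos: [0.5605, -0.0528, 0.1975]
tool_rot: [3.14, 0.0, 1.571]
contact_force: [-2.0, -1.1, 7.1]
opening: 0.0106
```

Call:
carry_out(
  translation=[
    [0,0,0.001],
    [0,0,0],
    [0,0,0],
  ],
  turn=[
    [0,0,0],
    [0,0,0],
    [0,0,0],
  ],
  gripper=[1,1,1],
)

```text
time: 6.65
tool_pos: [0.5605, -0.0528, 0.1966]
tool_rot: [3.14, 0.0, 1.571]
contact_force: [-2.8, -1.3, 8.3]
opening: 0.0105
```

Run:
```python
from h import *
np.set_printoptions(precision=4,suppress=True)
q=read_camera('scene');save(q,'crop4.png',6,(140,130,260,225))
s=robot.observe();print(s['time'],s['tool_pos'],s['contact_force'],s['opening'])
```

```text
6.7 [ 0.5605 -0.0527  0.1966] [-1.0956 -1.7387  7.7948] 0.010417209165103865
```

View pics/crop4.png

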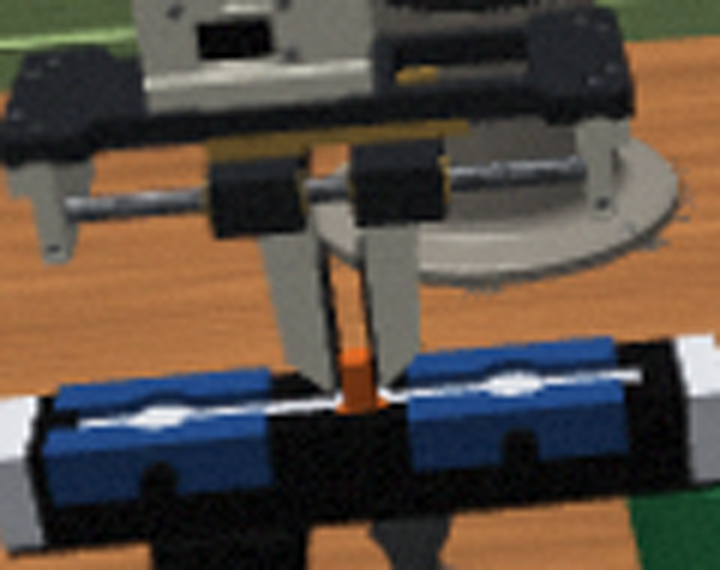

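Call:
carry_out(
  translation=[
    [-0.001,0,0],
    [-0.001,0,0],
    [-0.001,0,0],
    [0,0,0],
  ],
  turn=[
    [0,0,0],
    [0,0,0],
    [0,0,0],
    [0,0,0],
  ],
  gripper=[1,1,1,1],
)

```text
time: 7.1
tool_pos: [0.5605, -0.0551, 0.1966]
tool_rot: [3.14, -0.001, 1.571]
contact_force: [-2.1, 0.6, 6.7]
opening: 0.0107
```

Call:
carry_out(
  translation=[
    [-0.001,0,0],
    [-0.001,0,0],
    [-0.001,0,0],
    [0,0,0],
  ],
  turn=[
    [0,0,0],
    [0,0,0],
    [0,0,0],
    [0,0,0],
  ],
  gripper=[1,1,1,1],
)

```text
time: 7.5
tool_pos: [0.5605, -0.0581, 0.1966]
tool_rot: [3.14, -0.001, 1.571]
contact_force: [-2.1, 1.1, 8.4]
opening: 0.0109
```

Call:
carry_out(
  translation=[
    [-0.002,0,0],
    [-0.002,0,0],
    [-0.003,0,0],
    [-0.003,0,0],
    [-0.003,0,0],
    [-0.003,0,0],
    [-0.003,0,0],
    [0,0,0],
    [0,0,0],
  ],
  turn=[
    [0,0,0],
    [0,0,0],
    [0,0,0],
    [0,0,0],
    [0,0,0],
    [0,0,0],
    [0,0,0],
    [0,0,0],
    [0,0,0],
  ],
  gripper=[1,1,1,1,1,1,1,1,1],
)

```text
time: 8.4
tool_pos: [0.5605, -0.0775, 0.1966]
tool_rot: [3.14, -0.0, 1.571]
contact_force: [-1.9, 0.1, 8.7]
opening: 0.0105
```

Run:
```python
from h import *
np.set_printoptions(precision=4,suppress=True)
q=read_camera('scene');save(q,'crop5.png',4,(130,140,330,260))
s=robot.observe();print(s['time'],s['tool_pos'],s['contact_force'],s['opening'])
```

```text
8.45 [ 0.5605 -0.0775  0.1966] [-2.4076 -0.0884  7.8945] 0.01036703853227932
```

View pics/crop5.png

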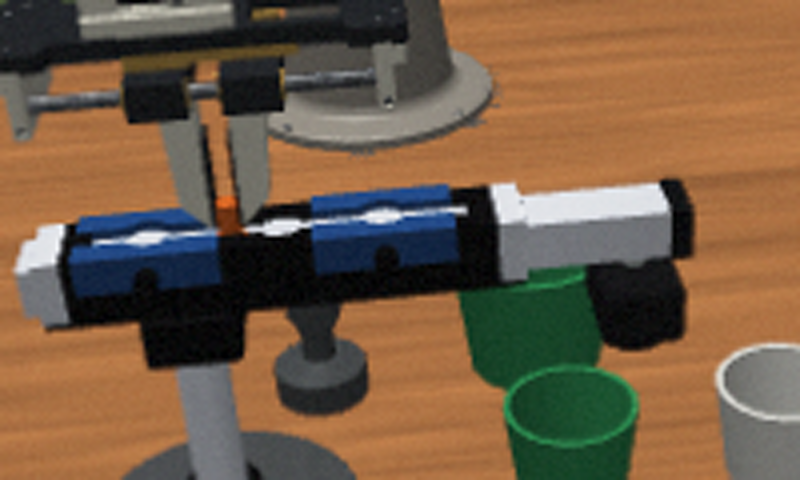

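The boom is about 25 mm inward and sliding freely, with the button under the wall. I'll carry on to about -54 mm, then release it and nudge.

Call:
carry_out(
  translation=[
    [-0.003,0,0],
    [-0.004,0,0],
    [-0.004,0,0],
    [-0.004,0,0],
    [-0.004,0,0],
    [-0.004,0,0],
    [-0.003,0,0],
    [-0.003,0,0],
    [0,0,0],
    [0,0,0],
  ],
  turn=[
    [0,0,0],
    [0,0,0],
    [0,0,0],
    [0,0,0],
    [0,0,0],
    [0,0,0],
    [0,0,0],
    [0,0,0],
    [0,0,0],
    [0,0,0],
  ],
  gripper=[1,1,1,1,1,1,1,1,1,1],
)

```text
time: 9.45
tool_pos: [0.5606, -0.1066, 0.1967]
tool_rot: [3.14, 0.0, 1.571]
contact_force: [-2.6, -0.1, 7.8]
opening: 0.0107
```

Call:
carry_out(
  translation=[
    [0,0,0],
    [0,0,0],
    [0,0,0],
    [0,0,0],
  ],
  turn=[
    [0,0,0],
    [0,0,0],
    [0,0,0],
    [0,0,0],
  ],
  gripper=[0.66,0.66,0.66,0.66],
  squeeze=15,
)

```text
time: 9.85
tool_pos: [0.5602, -0.1065, 0.1953]
tool_rot: [-3.141, -0.0, 1.571]
contact_force: [-0.1, 0.4, 0.2]
opening: 0.0158
```

Call:
carry_out(
  translation=[
    [0,0,-0.002],
    [-0.002,0,0],
    [-0.002,0,0],
    [-0.002,0,0],
    [-0.001,0,0],
    [-0.001,0,0],
    [0,0,0],
  ],
  turn=[
    [0,0,0],
    [0,0,0],
    [0,0,0],
    [0,0,0],
    [0,0,0],
    [0,0,0],
    [0,0,0],
  ],
  gripper=[0.66,0.66,0.66,0.66,0.66,0.66,0.66],
)

```text
time: 10.55
tool_pos: [0.5604, -0.1145, 0.1979]
tool_rot: [3.141, -0.0, 1.571]
contact_force: [0.4, 4.3, 2.9]
opening: 0.0156
```

Call:
carry_out(
  translation=[
    [-0.0005,0,0],
    [-0.0005,0,0],
    [-0.0005,0,0],
    [-0.0005,0,0],
    [0,0,0],
  ],
  turn=[
    [0,0,0],
    [0,0,0],
    [0,0,0],
    [0,0,0],
    [0,0,0],
  ],
  gripper=[0.66,0.66,0.66,0.66,0.66],
)

```text
time: 11.05
tool_pos: [0.5604, -0.1169, 0.1978]
tool_rot: [3.141, 0.0, 1.571]
contact_force: [0.9, 3.4, 2.8]
opening: 0.0156
```

Call:
carry_out(
  translation=[
    [-0.0005,0,0],
    [-0.0005,0,0],
    [-0.0005,0,0],
    [0,0,0],
  ],
  turn=[
    [0,0,0],
    [0,0,0],
    [0,0,0],
    [0,0,0],
  ],
  gripper=[0.66,0.66,0.66,0.66],
)

```text
time: 11.45
tool_pos: [0.5603, -0.1183, 0.1977]
tool_rot: [-3.142, 0.0, 1.571]
contact_force: [-0.5, 3.3, 2.5]
opening: 0.0156
```

Call:
carry_out(
  translation=[
    [-0.0005,0,0],
    [-0.0005,0,0],
    [0,0,0],
  ],
  turn=[
    [0,0,0],
    [0,0,0],
    [0,0,0],
  ],
  gripper=[0.66,0.66,0.66],
)

```text
time: 11.75
tool_pos: [0.5602, -0.1197, 0.1975]
tool_rot: [-3.141, 0.001, 1.571]
contact_force: [0.9, 0.9, 0.9]
opening: 0.016
```

Side force fell at about -65 mm, so it has probably popped. Checking.

Run:
```python
from h import *
np.set_printoptions(precision=4,suppress=True)
q=read_camera('scene');save(q,'crop6.png',5,(120,140,280,250))
s=robot.observe();print(s['time'],s['tool_pos'],s['contact_force'],s['opening'])
```

```text
11.8 [ 0.5601 -0.1197  0.1974] [0.1121 0.8707 1.6942] 0.015735413790926144
```

View pics/crop6.png

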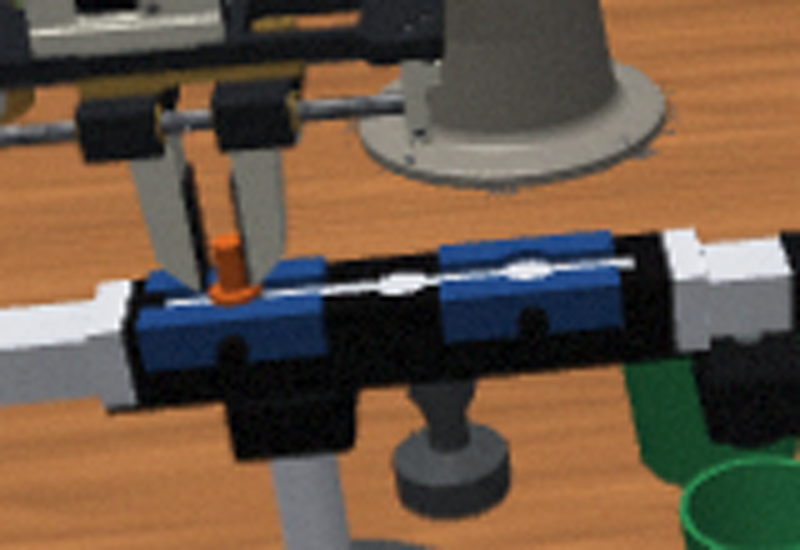

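The shoulder shows above the blue plate at crop (235,293), so the button is up. I'll back off by centring the jaws, opening them and lifting.

Call:
carry_out(
  translation=[
    [0.001,0,0],
    [0.0005,0,0],
    [0,0,0],
    [0,0,0],
    [0,0,-0.005],
    [0,0,-0.01],
    [0,0,-0.02],
    [0,0,-0.03],
    [0,0,-0.03],
    [0,0,0],
  ],
  turn=[
    [0,0,0],
    [0,0,0],
    [0,0,0],
    [0,0,0],
    [0,0,0],
    [0,0,0],
    [0,0,0],
    [0,0,0],
    [0,0,0],
    [0,0,0],
  ],
  gripper=[0.6,0.5,0.4,0.4,0.4,0.4,0.4,0.4,0.4,0.4],
)

```text
time: 12.8
tool_pos: [0.562, -0.1183, 0.2983]
tool_rot: [3.132, 0.003, 1.571]
contact_force: [-0.3, -0.4, 0.3]
opening: 0.0276
```

Call:
carry_out(
  translation=[
    [-0.01,-0.03,0],
    [-0.01,-0.03,0],
    [-0.01,-0.03,0],
    [-0.01,-0.03,0],
    [0,0,0],
    [0,0,0],
  ],
  turn=[
    [0,0,0],
    [0,0,0],
    [0,0,0],
    [0,0,0],
    [0,0,0],
    [0,0,0],
  ],
  gripper=[0.4,0.4,0.4,0.4,0.4,0.4],
)

```text
time: 13.4
tool_pos: [0.4403, -0.1579, 0.2932]
tool_rot: [3.14, 0.0, 1.57]
contact_force: [1.1, 0.4, 0.8]
opening: 0.0278
```

Run:
```python
from h import *
np.set_printoptions(precision=4,suppress=True)
q=read_camera('scene');p=read_camera('top')
a=cv2.resize(q['img'][160:290,130:330],(800,520),interpolation=2)
cv2.imwrite('pics/fin.png',a[:,:,::-1])
s=robot.observe();print(s['time'],s['tool_pos'],s['contact_force'])
hs={'button_top':.214,'lens':.101,'cup_green_mid':.031,'cup_white_mid':.031,'jug_mid':.05,'tamper_mid':.042}
for n,pp in(('scene',q),('top',p)):
  for k in hs: print(n,k,[(np.round(r['pixel'],1),round(r['score'],2),at_z(pp,r['pixel'],hs[k])[:2]) for r in nets.tip_of(pp,k)[:3]])
```

```text
13.5 [ 0.441  -0.1576  0.2928] [ 0.3067 -0.1045 -0.0154]
scene button_top [(array([169.3, 192.8]), 0.62, array([ 0.5845, -0.1084]))]
scene lens [(array([270.2, 227.2]), 0.65, array([0.5693, 0.086 ]))]
scene cup_green_mid [(array([262.9, 219.4]), 0.94, array([0.4285, 0.0867])), (array([273. , 247.9]), 0.83, array([0.5512, 0.0936])), (array([273.3, 287. ]), 0.62, array([0.679 , 0.0743]))]
scene cup_white_mid [(array([324.7, 246. ]), 0.93, array([0.5656, 0.2112]))]
scene jug_mid [(array([200.9, 311.8]), 0.91, array([ 0.7413, -0.0673])), (array([324.2, 248. ]), 0.32, array([0.5967, 0.2005]))]
scene tamper_mid [(array([209.4, 223.7]), 0.61, array([ 0.4407, -0.0477]))]
top button_top [(array([372.2, 231.8]), 0.44, array([ 0.5597, -0.1153]))]
top lens [(array([268.2, 231.2]), 0.79, array([0.5585, 0.0874])), (array([370.6, 232.3]), 0.62, array([ 0.5788, -0.1348]))]
top cup_green_mid [(array([284.4, 189. ]), 0.86, array([0.6739, 0.0604])), (array([259.4, 293.4]), 0.74, array([0.4262, 0.0934])), (array([265.6, 233.5]), 0.53, array([0.5639, 0.0936]))]
top cup_white_mid [(array([212.2, 222. ]), 0.88, array([0.5779, 0.22  ])), (array([323.8, 296. ]), 0.36, array([ 0.4351, -0.052 ]))]
top jug_mid [(array([267.7, 231.2]), 0.64, array([0.5667, 0.0891]))]
top tamper_mid []
```

View pics/fin.png

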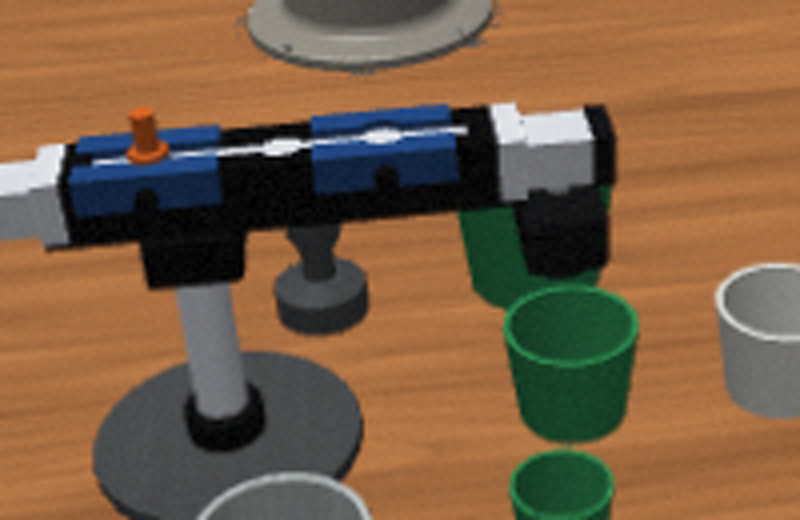

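```bash
python3 -c "
from cell import robot
print(robot.hand_in())"
```

```text
the job is handed in; nothing more can be done
None
```

I slid the boom about 65 mm inward and let the button pop up through the inner catch plate's hole. That puts the camera over the middle-sized green cup. I handed the job in at about 13.5 s.

I gripped the stem lightly, pressed it about 9 mm, slid it off the middle hole and released it under the wall at about -54 mm. I then nudged it inward until it popped. The highest contact forces read at the ends of the moves were about 9 N.

**What the last checks showed:**
- **Button:** the last picture shows the orange shoulder standing up through the inner plate's hole. The side force also dropped as it popped.
- **Camera position:** the lens is at about (0.56, 0.087) and the cup at about (0.56, 0.094). That is 9 to 20 mm apart depending on the view, within the 25 mm allowed.
- **Cups, jug and tamper:** they look unmoved in the picture, and the robot ended clear of everything.

**What disagreed or was missed:** the two cameras differ by several millimetres in x, which is a calibration effect. In the last top picture the networks missed the tamper and put the jug where the lens is. So for those two I rely on the scene camera; its jug reading came out about 9 mm from its first one, which I put down to noise since nothing went near the jug.

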